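# Find the loaded canister and present it at the loading cup

## Robot

A 7-joint arm with a two-finger parallel gripper is mounted at the origin on a cart in front of the work surface, level with it; the furniture and walls round the work are solid. World frame = base frame: x ahead of the robot, y to its left, z up, the work surface at z = 0. Lengths are in m, angles in rad, forces in N, time in s.
With the tool pointing down it reaches from about 0.4 to 0.925 m from the base axis. Payload 4.1 kg.
Tool frame: the origin (TCP) lies between the finger pads; the fingertips stand 11 mm ahead of it and the grasp point (between the pads) lies 8 mm behind it; z points along the fingers, x is the direction in which the jaws open and shut, and the axes are right-handed (so a half turn about z gives the same grasp; the last joint's range is limited). The gripper opens to 85 mm and grips with 20 to 120 N. Pads are 22 mm wide; open, the fingers measure 114 mm over their backs; the gripper's body (76 mm by 85 mm) begins 54 mm behind the grasp point. The pads swing forward as they close: fully open they stand 13 mm farther back than shut.
Start: joints at [1.222, 0.398, 0.045, 1.537, -0.019, 1.207, -0.051], TCP at [0.161, -0.63, 0.242] pointing down, gripper open.
Joint ranges: [-2.82, 2.82], [-0.49, 2.23], [-1.37, 1.46], [0, 2.46], [-1.36, 4.5], [0.23, 2], [-2.94, 2.94]. Speed limits (rad/s): [2.57, 2.57, 3.14, 3.14, 3.14, 3.14, 3.14].

## Interface

Orientations are given as a rotation vector (axis times angle).
In Python, from workcell import observe, camera, close_job, outline_of, tip_of gives the robot as it stands.
- The arm moves only by the shell command python3 -m crank 'ROWS' [FORCE]. ROWS is JSON, a list of rows, each a list of 7 numbers: the finger opening in mm, from 0 to 85.4, then the shift along the tool's x, y, z in mm, then the turn, a rotation vector about the tool's x, y, z in units of 6 degrees (1.0 is 6 degrees). In form: [[claw, x, y, z, ax, ay, az], ...]. A call has exactly 5 rows; each row shifts and turns the commanded pose from where the row before left it, along the tool's axes as they then stand; what a row does not reach is not made up. A row lasts 1/8 s, in which the tool goes at most 62.5 mm and 10.7 degrees, less where a joint would pass 70% of its speed; a pose out of reach is approached as far as the arm can. A call is refused whole if a number of a shift passes 62.5 or a number of a turn 1, either way. A call with a gripper value outside its range is refused whole. The fingers move at their own pace and stop on an object; FORCE is the grip in N (left out, the last holds). Time passes only in rows, so rows that do not move let the fingers close, or fill a call up. It gives the time, the measured TCP pose, the force and the opening at its end, in the units of the state.
- observe(): the state, without advancing time (a new reading comes with each control period).
- camera(name): name is "scene" or "side" or "wrist"; returns a dict with "frame" (480x640x3 uint8, red, green, blue), "range_z" (480x640 float32, m along the optical axis (not along the pixel's ray), 0 where there is no reading), "fovy" (degrees; the focal length in pixels is half the picture's height over the tangent of half this angle, whatever the lens; pixels are square), "cx", "cy" (the principal point, pixels), "origin" and "attitude" of the camera in the world. Camera axes: x right, y down, z forward; pixel columns grow to the right and rows downward; lengths in m; the calibration is good to about 2 mm. A picture is of the moment at which its call begins.
- close_job(): hands the job in, once; it reports no verdict.
Trained networks look in the newest picture that a camera, given by its name, has taken for a name from the list of things; names that differ only in an ending like _2 or _b are one class to them, and where a whole thing is asked for, a point or a joint stands for the part that bears it (a point fixed in the world has none). Each returns a list of dicts, best first, with "score" (0 to 1); they miss things now and then, are a little off and sometimes report something else, mostly with a low value. They report only what shows in the picture. A call takes as long as a camera call. They do not tell look-alikes from the thing itself.
- outline_of(camera, target): "mask" (480x640 bool, what is visible of it).
- tip_of(camera, target): "position" ([x, y, z] in m, in world coordinates, good to about 4 mm: a listed point, or the origin of a listed thing).
The state is a dict: "t": time; "q": joint angles; "dq": joint speeds; "effort": joint torques, N m; "eef_pos": TCP position; "tool_rot": TCP orientation; "ft_force": force on the tool from outside, world axes, zero at the start; "wrist_torque": the same for the moment, N m; "opening": opening from 0.0 (shut) to 1.0 (fully open).
Only numpy, scipy, OpenCV 4.12 (cv2) and the standard library are available. Lean on these libraries where they do the work, as an engineer would, in place of code of your own. Each camera call takes 0.05 s, during which the arm holds its last target. There are 200 camera calls.

## Task

Two look-alike closed canisters stand on two round rests, and one of them is heavier because it has the steel slug inside. Lift the left canister (your left) a few centimetres clear to feel its weight and set it back upright on its own rest, then lift the right one in the same way; then bring the heavier one to the round loading cup at the right and finish while still gripping it, held still and upright, centred about 3 cm above the mouth of the cup and not touching it. The lighter one must be left standing upright on its own rest, let go; never tip a canister over, and leave the loose terminal block, black end cap and grey clip where they are.

Things in the scene. Friction and masses are not known exactly. Their poses are not given: they have to be found in the camera images.
- canister_left: closed upright steel canister with dark lid, the left (larger y) one of two alike: round, 48 mm diameter, 62 mm tall; grip from above across its diameter. One of the two holds a steel slug (about 0.45 kg in all), the other a plastic dummy (about 0.15 kg in all), with 1 to 3 mm of play; which is which changes, only weight tells. Origin: centre of underside, z up
- canister_right: closed upright steel canister with dark lid, the right (smaller y) one of two alike: round, 48 mm diameter, 62 mm tall; grip from above across its diameter. One of the two holds a steel slug (about 0.45 kg in all), the other a plastic dummy (about 0.15 kg in all), with 1 to 3 mm of play; which is which changes, only weight tells. Origin: centre of underside, z up
- rest_left_top (a point): centre of the flat rimless top (64 mm disc, 46 mm above the table) of the left round rest, bolted down, foot 72 mm across, z up; the left canister stands on it at the start. The top is stiffly sprung and gives less than half a millimetre under a canister, too little to judge by
- rest_right_top (a point): centre of the flat rimless top (64 mm disc, 46 mm above the table) of the right round rest, bolted down, foot 72 mm across, z up; the right canister stands on it at the start. The top is stiffly sprung and gives less than half a millimetre under a canister, too little to judge by
- loading_cup: open round aluminium cup bolted to the table: 66 mm outside, 58 mm inside diameter, 48 mm tall, 10 mm inner floor, on a dark round flange 100 mm across and 6 mm thick. Origin: centre of its underside on the table, z up
- cup_mouth (a point): centre of the cup's mouth, 48 mm above the table, z up. Mind the press behind the work: its hoses hang out over the table as near as x = 0.63 m, from 0.41 m above the table upward, between y = -0.13 and 0.4; the arm's wrist must stay clear, so carry things across near the robot (x about 0.45 m)
- terminal_block: loose bystander: white terminal block, 18 x 50 x 19 mm; origin: centre of its underside
- end_cap_black: loose bystander: black round end cap, 36 mm across, 16 mm tall; origin: centre of its underside
- grey_clip: loose bystander: grey clip lying flat, 30 x 94 x 24 mm; origin: centre of its underside
Mind the look-alikes: they are no part of the job. What is shaped like the canister_right but blue or orange is not meant.

How it is judged:
On the way, in this order (a step that is already met when the one before it is completed fails the run):
1. the left canister is lifted at least 20 mm clear of its rest in the gripper while the right one stands on its rest (z of canister_left in the frame of rest_left_top above 0.02 m and contact force between the fingers and canister_left above 1 N and distance between canister_right and rest_right_top below 0.018 m and angle between canister_right's own z axis and vertical below 0.1 rad and contact force between the fingers and canister_right below 0.2 N and linear speed of canister_right below 0.03 m/s), for 0.2 s.
2. the left canister stands upright on its own rest again, let go (distance between canister_left and rest_left_top below 0.018 m and angle between canister_left's own z axis and vertical below 0.1 rad and contact force between the fingers and canister_left below 0.2 N and linear speed of canister_left below 0.03 m/s), for 0.2 s.
3. the right canister is lifted at least 20 mm clear of its rest in the gripper while the left one stands on its rest (all of step 2 and z of canister_right in the frame of rest_right_top above 0.02 m and contact force between the fingers and canister_right above 1 N), for 0.2 s.
At the end, for the whole second after the job is handed in: The heavier canister (its emptied rest has sprung up over 0.22 mm) is gripped, still, upright within 0.15 rad, its underside within 18 mm sideways of the cup mouth and 6 to 80 mm above it, not touching the cup; the lighter stands upright, let go, within 18 mm of its own rest's centre (((distance of rest_left_top from where it was at the start of the episode above 0.00022 m and horizontal distance between canister_left and cup_mouth below 0.018 m and z of canister_left in the frame of cup_mouth between 0.006 and 0.08 m and angle between canister_left's own z axis and vertical below 0.15 rad and contact force between the fingers and canister_left above 1 N and contact force between canister_left and loading_cup below 0.1 N and linear speed of each of canister_left, canister_right below 0.03 m/s and distance between canister_right and rest_right_top below 0.018 m and angle between canister_right's own z axis and vertical below 0.1 rad and contact force between the fingers and canister_right below 0.2 N) or (distance of rest_right_top from where it was at the start of the episode above 0.00022 m and horizontal distance between canister_right and cup_mouth below 0.018 m and z of canister_right in the frame of cup_mouth between 0.006 and 0.08 m and angle between canister_right's own z axis and vertical below 0.15 rad and contact force between the fingers and canister_right above 1 N and contact force between canister_right and loading_cup below 0.1 N and linear speed of each of canister_right, canister_left below 0.03 m/s and distance between canister_left and rest_left_top below 0.018 m and angle between canister_left's own z axis and vertical below 0.1 rad and contact force between the fingers and canister_left below 0.2 N))); the arm keeps its last pose, push and grip.
It fails at once if a canister is tipped by more than 0.6 rad (angle between any of canister_left, canister_right's own z axis and vertical above 0.6 rad).
It fails at once if a bystander is moved by more than 30 mm (distance of any of terminal_block, end_cap_black, grey_clip from where it was at the start of the episode above 0.03 m).
It also fails if it takes over 70 s, if anything falls off the work surface, if the arm or the gripper's body presses on something with over 40 N, if the wrist force passes 120 N, or if a joint passes its speed limit or range.

## Working session

There is one attempt and no reset: what is moved stays moved. The work goes in short steps, Python scripts to look and compute and a shell command to move; the robot and the scene stay as the last step left them, time stands still between calls to the robot, and variables do not carry over. Pictures are saved under pics/ and viewed, about 8 in all and at most 12, crops included, and the job is handed in when it is done.

```bash
mkdir -p pics; python3 - <<'E'
from workcell import *
import cv2,numpy as np
s=observe();print({k:np.round(v,3).tolist() for k,v in s.items()})
for c in("scene","side"):
    d=camera(c);cv2.imwrite(f"pics/{c}0.png",d["frame"][:,:,::-1])
    print(c,d["origin"],d["fovy"])
    for n in("canister_left","canister_right","rest_left_top","rest_right_top","loading_cup","cup_mouth","terminal_block","end_cap_black","grey_clip"):
        print(n,[(round(r["score"],2),np.round(r["position"],3).tolist()) for r in tip_of(c,n)][:5])
E
```

```text
{'t': 0.0, 'q': [1.222, 0.399, 0.045, 1.538, -0.019, 1.207, -0.051], 'dq': [0.001, -0.001, 0.0, -0.0, 0.002, -0.001, -0.001], 'effort': [0.0, -47.512, 1.364, -25.422, 0.011, 0.01, -0.0], 'eef_pos': [0.161, -0.629, 0.241], 'tool_rot': [-2.48, 1.927, 0.003], 'ft_force': [0.26, 0.245, -0.749], 'wrist_torque': [0.054, 0.017, -0.022], 'opening': 0.998}
scene [-0.25033256  0.58185335  0.95995941] 45.40000352686526
canister_left [(0.95, [0.46, 0.347, 0.042])]
canister_right [(0.85, [0.479, 0.456, 0.005]), (0.61, [0.349, 0.427, -0.005]), (0.59, [0.497, 0.128, 0.042])]
rest_left_top [(0.53, [0.464, 0.349, 0.052]), (0.46, [0.44, -0.124, -0.002])]
rest_right_top [(0.62, [0.497, 0.131, 0.044])]
loading_cup [(0.82, [0.517, -0.32, 0.003])]
cup_mouth [(0.86, [0.516, -0.318, 0.046])]
terminal_block [(0.42, [0.604, -0.097, 0.002])]
end_cap_black [(0.58, [0.628, 0.281, -0.0])]
grey_clip [(0.92, [0.443, -0.121, -0.002])]
side [0.39746577 1.1618089  0.77761254] 55.51183529094156
canister_left [(0.66, [0.463, 0.344, 0.045])]
canister_right [(0.92, [0.35, 0.424, -0.001]), (0.72, [0.478, 0.459, 0.0]), (0.59, [0.5, 0.127, 0.049])]
rest_left_top [(0.77, [0.46, 0.349, 0.044])]
rest_right_top [(0.47, [0.501, 0.131, 0.045])]
loading_cup [(0.76, [0.517, -0.32, -0.001])]
cup_mouth [(0.65, [0.518, -0.315, 0.043]), (0.18, [0.627, 0.281, 0.003])]
terminal_block [(0.58, [0.609, -0.098, 0.001])]
end_cap_black [(0.55, [0.63, 0.285, 0.0])]
grey_clip [(0.45, [0.437, -0.125, -0.001])]
```

View pics/scene0.png

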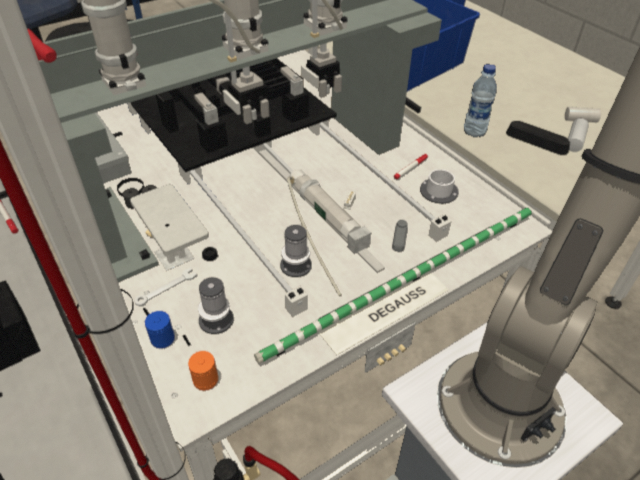

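```bash
cat > h.py <<'E'
from workcell import *
import cv2,numpy as np
from scipy.spatial.transform import Rotation as R
def go(p,yaw=None):
    "shift in tool axes (mm) to p (m), tool tilt off vertical, jaw direction in world"
    s=observe();M=R.from_rotvec(s["tool_rot"]).as_matrix()
    print("t",round(s["t"],2),"tcp",np.round(s["eef_pos"],4),"open",round(s["opening"],3),"F",np.round(s["ft_force"],2))
    print("tool x",np.round(M[:,0],3),"y",np.round(M[:,1],3),"z",np.round(M[:,2],3),"jaw deg",round(np.degrees(np.arctan2(M[1,0],M[0,0])),1))
    print("shift mm",np.round(M.T@(np.array(p)-s["eef_pos"])*1000,1))
def att(d):
    a=np.array(d["attitude"]);return a if a.shape==(3,3) else (R.from_rotvec(a) if a.size==3 else R.from_quat(a)).as_matrix()
def cloud(d):
    f=240/np.tan(np.radians(d["fovy"])/2);z=d["range_z"];v,u=np.mgrid[:480,:640]
    P=np.stack([(u-d["cx"])/f*z,(v-d["cy"])/f*z,z],-1)
    return P@att(d).T+d["origin"]
def lids(d,c,r=.045,zl=(.095,.125)):
    P=cloud(d);m=(np.hypot(P[...,0]-c[0],P[...,1]-c[1])<r)&(P[...,2]>zl[0])&(P[...,2]<zl[1])&(d["range_z"]>0)
    q=P[m]
    if len(q)<20: return None
    (x,y),rad=cv2.minEnclosingCircle(q[:,:2].astype(np.float32)*1000)
    return len(q),round(x,1),round(y,1),round(rad,1),np.round(np.percentile(q[:,2],[5,50,95]),4)
E
python3 - <<'E'
from h import *
d=camera("scene");e=camera("side")
print(d["attitude"])
for c in((.462,.347),(.498,.129)):
    print(c,lids(d,c,.04,(.1,.125)),lids(e,c,.04,(.1,.125)))
go((.462,.347,.3))
f=d["frame"];cv2.imwrite("pics/crop.png",cv2.resize(f[100:340,160:480,::-1],(800,600)))
E
```

```text
[-1.22909874  2.30287782 -0.97987428]
(0.462, 0.347) (403, 460.1, 345.5, 25.4, array([0.1025, 0.1058, 0.1088])) (261, 459.6, 348.2, 24.9, array([0.1014, 0.1071, 0.1095]))
(0.498, 0.129) (308, 497.1, 128.5, 26.5, array([0.1021, 0.1061, 0.1091])) (167, 495.7, 131.0, 26.0, array([0.1018, 0.1075, 0.1101]))
t 1.1 tcp [ 0.1607 -0.6299  0.2424] open 1.002 F [ 0.84 -1.13  0.5 ]
tool x [ 0.247 -0.969  0.   ] y [-0.969 -0.247 -0.   ] z [ 0. -0. -1.] jaw deg -75.7
shift mm [-872.  -533.5  -57.8]
```

The scene view shows the two steel canisters with dark lids on rests at pixels (213,300), the left one, and (295,248), the right one. The blue (160,328) and orange (203,368) cylinders stand directly on the table, so they are the look-alikes. The cup is at (440,183). I'll confirm in an enlarged crop and, at the same time, start the arc towards the work near the robot.

View pics/crop.png

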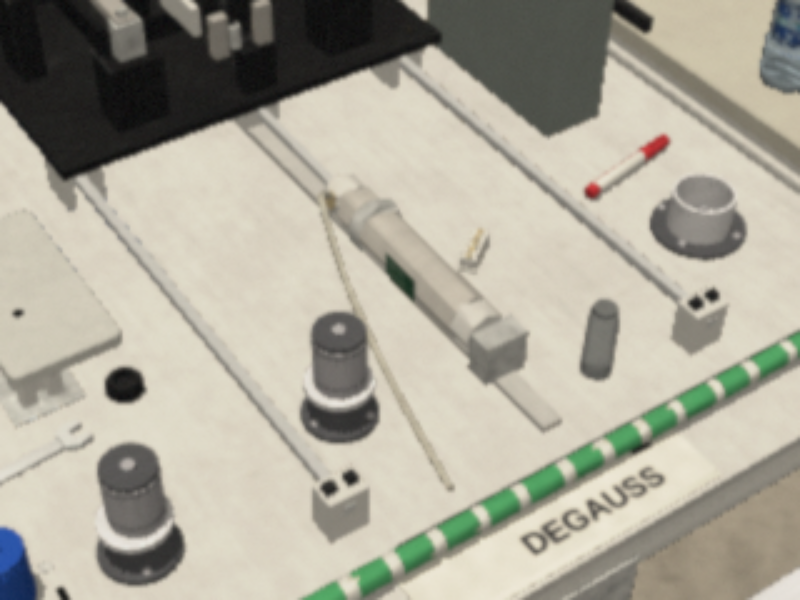

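```bash
python3 -m crank '[[85,-36,-58,0,0,0,-1],[85,-36,-58,0,0,0,-1],[85,-36,-58,0,0,0,-1],[85,-36,-56,0,0,0,-1],[85,-30,-54,0,0,0,-1]]' 40; python3 -c "
from h import *
go((.46,.347,.25))"
```

```text
t: 1.72
eef_pos: [0.3266, -0.3667, 0.2426]
tool_rot: [2.897, -1.214, 0.002]
ft_force: [0.9, -0.5, 0.4]
opening: 0.996
t 1.73 tcp [ 0.3266 -0.3667  0.2426] open 0.996 F [ 0.88 -0.52  0.42]
tool x [ 0.701 -0.713  0.001] y [-0.713 -0.701 -0.   ] z [ 0.001 -0.001 -1.   ] jaw deg -45.5
shift mm [-415.1 -595.8   -7.8]
```

The crop confirms it: the steel, dark-lidded canisters on white-topped rests are at crop pixels (130,500) and (340,360), and the blue one is off at the corner. I'll continue the arc.

```bash
python3 -m crank '[[85,0,-51,0,0,0,-1],[85,0,-51,0,0,0,-1],[85,0,-51,0,0,0,-1],[85,0,-51,0,0,0,-1],[85,0,-51,0,0,0,-1]]' >/dev/null; python3 -m crank '[[85,0,-51,0,0,0,-1],[85,0,-51,0,0,0,-1],[85,0,-51,0,0,0,-1],[85,0,-51,0,0,0,-1],[85,0,-51,0,0,0,-1]]' >/dev/null; python3 -c "
from h import *
go((.46,.347,.25))"
```

```text
t 2.98 tcp [0.4817 0.0946 0.2426] open 0.995 F [1.1  0.11 0.15]
tool x [0.968 0.25  0.001] y [ 0.25  -0.968  0.   ] z [ 0.001  0.    -1.   ] jaw deg 14.5
shift mm [  42.2 -249.8   -7.4]
```

```bash
python3 -m crank '[[85,10.5,-62.4,0,0,0,0],[85,10.5,-62.4,0,0,0,0],[85,10.5,-62.4,0,0,0,0],[85,10.5,-62.4,0,0,0,0],[85,0,0,40,0,0,0]]' >/dev/null; python3 - <<'E'
from h import *
d=camera("wrist");cv2.imwrite("pics/w1.png",d["frame"][:,:,::-1])
print(lids(d,(.46,.347),.045,(.1,.115)))
print([(r["score"],np.round(r["position"],4)) for r in tip_of("wrist","canister_left")])
print([(r["score"],np.round(r["position"],4)) for r in tip_of("wrist","rest_left_top")])
go((.46,.347,.08))
E
```

```text
(4744, 461.5, 346.5, 24.0, array([0.1069, 0.1085, 0.1098]))
[(0.56, array([0.4577, 0.3502, 0.0426]))]
[]
t 3.75 tcp [0.4599 0.3407 0.2005] open 0.994 F [0.22 0.45 0.12]
tool x [ 0.969  0.248 -0.004] y [ 0.248 -0.969  0.002] z [-0.004 -0.003 -1.   ] jaw deg 14.3
shift mm [  2.2  -6.3 120.5]
```

View pics/w1.png

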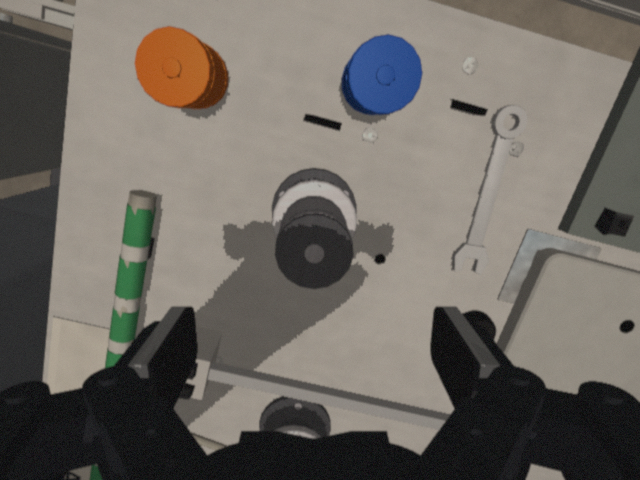

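The wrist view shows the lid at (314,252), and its circle fit (radius 24.0 mm, height 108 mm) matches the given sizes. It is clear of the blue and orange ones. Next I'll correct and go down part way.

```bash
python3 -m crank '[[85,2.7,-5,20,0,0,0],[85,0,0,25,0,0,0],[85,0,0,25,0,0,0],[85,0,0,0,0,0,0],[85,0,0,0,0,0,0]]' >/dev/null; python3 - <<'E'
from h import *
d=camera("wrist")
print(lids(d,(.461,.3465),.045,(.1,.115)))
go((.4615,.3465,.078))
E
```

```text
(9162, 461.5, 346.5, 24.2, array([0.1066, 0.1084, 0.1097]))
t 4.42 tcp [0.4631 0.3481 0.1336] open 0.992 F [-0.23  0.05  1.26]
tool x [0.969 0.247 0.002] y [ 0.247 -0.969 -0.001] z [ 0.002  0.001 -1.   ] jaw deg 14.3
shift mm [-2.1  1.2 55.6]
```

```bash
python3 -m crank '[[85,-2,1,15,0,0,0],[85,0,0,20,0,0,0],[85,0,0,20,0,0,0],[85,0,0,0,0,0,0],[46,0,0,0,0,0,0]]' 40; python3 -m crank '[[40,0,0,0,0,0,0],[40,0,0,0,0,0,0],[40,0,0,0,0,0,0],[40,0,0,0,0,0,0],[40,0,0,0,0,0,0]]' 40; python3 -c "
from h import *
go((.4615,.3465,.078))"
```

```text
t: 5.05
eef_pos: [0.4605, 0.3464, 0.0771]
tool_rot: [-3.117, -0.392, 0.0]
ft_force: [0.1, 0.8, -0.8]
opening: 0.81
t: 5.68
eef_pos: [0.4612, 0.3467, 0.078]
tool_rot: [-3.116, -0.391, -0.003]
ft_force: [0.5, 0.7, 4.2]
opening: 0.558
t 5.67 tcp [0.4612 0.3467 0.078 ] open 0.558 F [0.52 0.69 4.18]
tool x [0.969 0.247 0.002] y [ 0.247 -0.969 -0.001] z [ 0.002  0.001 -1.   ] jaw deg 14.3
shift mm [0.3 0.3 0. ]
```

```bash
python3 -m crank '[[40,0,0,-5,0,0,0],[40,0,0,-15,0,0,0],[40,0,0,-15,0,0,0],[40,0,0,-5,0,0,0],[40,0,0,0,0,0,0]]' >/dev/null; for i in 1 2; do python3 -m crank '[[40,0,0,0,0,0,0],[40,0,0,0,0,0,0],[40,0,0,0,0,0,0],[40,0,0,0,0,0,0],[40,0,0,0,0,0,0]]'|tr '\n' ' '; python3 -c "
from h import *
s=observe();print(s['ft_force'],s['wrist_torque'],s['effort'])"; done
python3 - <<'E'
from h import *
F=[]
for i in range(6): camera("side"); s=observe();F.append(np.r_[s["ft_force"],s["effort"][1],s["effort"][3]])
print(np.mean(F,0),np.std(F,0))
d=camera("side");cv2.imwrite("pics/s1.png",d["frame"][:,:,::-1])
go((.4615,.3465,.078))
E
```

```text
t: 6.92 eef_pos: [0.4605, 0.3461, 0.1172] tool_rot: [3.117, 0.391, -0.0] ft_force: [0.3, 0.3, -4.9] opening: 0.557 [ 0.32328401  0.3254088  -4.88758043] [ 0.03490129  0.00403352 -0.0094578 ] [-1.30242617e-03 -4.40662158e+01 -8.14455897e+00 -2.25736016e+01
  1.39585527e-02  6.64829073e-03 -1.20678524e-05]
t: 7.55 eef_pos: [0.4605, 0.346, 0.1172] tool_rot: [3.117, 0.391, 0.0] ft_force: [0.1, -0.4, -4.1] opening: 0.56 [ 0.10625765 -0.43747099 -4.07511089] [ 0.01826028  0.01647288 -0.02766577] [ 4.89371196e-04 -4.40931129e+01 -8.14910978e+00 -2.25909448e+01
  1.47217233e-02  5.11302336e-03 -4.09487586e-05]
[ -0.28684606   0.38532152  -4.37233154 -44.09224331 -22.59074211] [0.555049   0.64650787 0.19548075 0.00089661 0.00071086]
t 7.9 tcp [0.4605 0.3461 0.1172] open 0.559 F [ 0.23  0.44 -4.29]
tool x [ 0.969  0.247 -0.   ] y [ 0.247 -0.969  0.   ] z [ 0. -0. -1.] jaw deg 14.3
shift mm [ 1.1 -0.2 39.2]
```

View pics/s1.png

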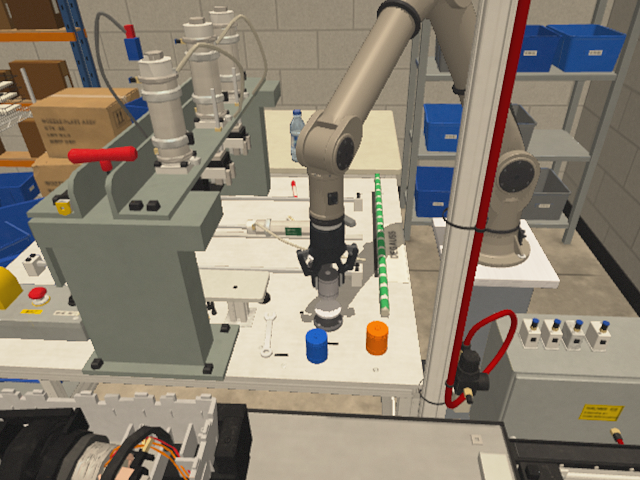

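The side view shows the canister (325,283) hanging upright in the gripper, clear of its rest (326,318). Fz is about -4.4 N, roughly 0.45 kg, so the left one is provisionally the heavy one. I'll set it back.

```bash
python3 -m crank '[[40,0.5,0,15,0,0,0],[40,0.5,0,15,0,0,0],[40,0,0,6,0,0,0],[40,0,0,2.5,0,0,0],[40,0,0,0,0,0,0]]'; python3 -m crank '[[40,0,0,0,0,0,0],[60,0,0,0,0,0,0],[75,0,0,0,0,0,0],[85,0,0,0,0,0,0],[85,0,0,0,0,0,0]]'; python3 -m crank '[[85,0,0,0,0,0,0],[85,0,0,-15,0,0,0],[85,0,0,-30,0,0,0],[85,0,0,-40,0,0,0],[85,0,0,-40,0,0,0]]'
python3 - <<'E'
from h import *
d=camera("wrist")
print(lids(d,(.461,.3465),.045,(.1,.115)))
e=camera("side");print([(r["score"],np.round(r["position"],4)) for r in tip_of("side","canister_left")])
go((.4965,.1295,.2))
E
```

```text
t: 8.52
eef_pos: [0.4616, 0.3466, 0.079]
tool_rot: [-3.117, -0.392, -0.001]
ft_force: [0.8, 0.7, -4.4]
opening: 0.56
t: 9.15
eef_pos: [0.4617, 0.3465, 0.079]
tool_rot: [-3.117, -0.391, -0.001]
ft_force: [-0.0, 0.4, 0.4]
opening: 0.995
t: 9.78
eef_pos: [0.4614, 0.3465, 0.206]
tool_rot: [-3.117, -0.392, -0.001]
ft_force: [-0.0, -0.3, 0.5]
opening: 0.992
(4785, 461.7, 346.5, 24.0, array([0.107 , 0.1084, 0.1098]))
[(0.78, array([0.4578, 0.3422, 0.044 ])), (0.63, array([ 0.6115, -0.0985, -0.002 ]))]
t 9.93 tcp [0.4626 0.3479 0.2072] open 0.998 F [ 1.07  0.36 -0.03]
tool x [0.969 0.247 0.006] y [ 0.247 -0.969 -0.002] z [ 0.005  0.003 -1.   ] jaw deg 14.3
shift mm [-21.2 220.    6.7]
```

The left canister is back within 0.2 mm of where it stood. Next is the right one.

```bash
python3 -m crank '[[85,-5,55,0,0,0,0],[85,-5,55,0,0,0,0],[85,-5,55,0,0,0,0],[85,-5,54,5,0,0,0],[85,0,0,0,0,0,0]]' >/dev/null;python3 -m crank '[[85,0,0,20,0,0,0],[85,0,0,25,0,0,0],[85,0,0,20,0,0,0],[85,0,0,0,0,0,0],[85,0,0,0,0,0,0]]' >/dev/null; python3 - <<'E'
from h import *
d=camera("wrist")
l=lids(d,(.4965,.1295),.045,(.1,.115));print(l)
go((l[1]/1e3,l[2]/1e3,.078))
E
```

```text
(9101, 498.3, 130.3, 24.1, array([0.1069, 0.1087, 0.11  ]))
t 11.22 tcp [0.4967 0.1299 0.1346] open 0.998 F [ 0.21 -0.59 -0.07]
tool x [0.969 0.248 0.001] y [ 0.248 -0.969 -0.   ] z [ 0.001  0.    -1.   ] jaw deg 14.3
shift mm [ 1.5  0.  56.6]
```

```bash
python3 -m crank '[[85,1.5,0,16,0,0,0],[85,0,0,20,0,0,0],[85,0,0,20,0,0,0],[85,0,0,0,0,0,0],[46,0,0,0,0,0,0]]' 40 >/dev/null; python3 -m crank '[[40,0,0,0,0,0,0],[40,0,0,0,0,0,0],[40,0,0,0,0,0,0],[40,0,0,0,0,0,0],[40,0,0,0,0,0,0]]' 40; python3 -m crank '[[40,0,0,-5,0,0,0],[40,0,0,-15,0,0,0],[40,0,0,-15,0,0,0],[40,0,0,-5,0,0,0],[40,0,0,0,0,0,0]]' ;  python3 -m crank '[[40,0,0,0,0,0,0],[40,0,0,0,0,0,0],[40,0,0,0,0,0,0],[40,0,0,0,0,0,0],[40,0,0,0,0,0,0]]'
python3 - <<'E'
from h import *
F=[]
for i in range(6): camera("side"); s=observe();F.append(s["ft_force"])
print(np.mean(F,0),np.std(F,0))
d=camera("side");cv2.imwrite("pics/s2.png",d["frame"][150:390,200:520,::-1].repeat(2,0).repeat(2,1))
go((.498,.13,.078))
E
```

```text
t: 12.48
eef_pos: [0.4984, 0.1298, 0.0784]
tool_rot: [-3.117, -0.391, -0.002]
ft_force: [-0.6, 0.7, 5.7]
opening: 0.559
t: 13.1
eef_pos: [0.498, 0.1295, 0.1183]
tool_rot: [3.117, 0.391, 0.002]
ft_force: [-0.4, -0.2, -1.6]
opening: 0.562
t: 13.72
eef_pos: [0.4977, 0.1296, 0.1177]
tool_rot: [3.117, 0.392, -0.0]
ft_force: [-0.4, 0.3, -0.9]
opening: 0.557
[-0.09146551  0.21925613 -1.33843555] [0.62365146 0.5318986  0.30122713]
t 14.07 tcp [0.4977 0.1295 0.1178] open 0.558 F [-0.11 -0.59 -2.31]
tool x [ 0.969  0.247 -0.   ] y [ 0.247 -0.969  0.   ] z [ 0. -0. -1.] jaw deg 14.3
shift mm [ 0.4 -0.4 39.8]
```

View pics/s2.png

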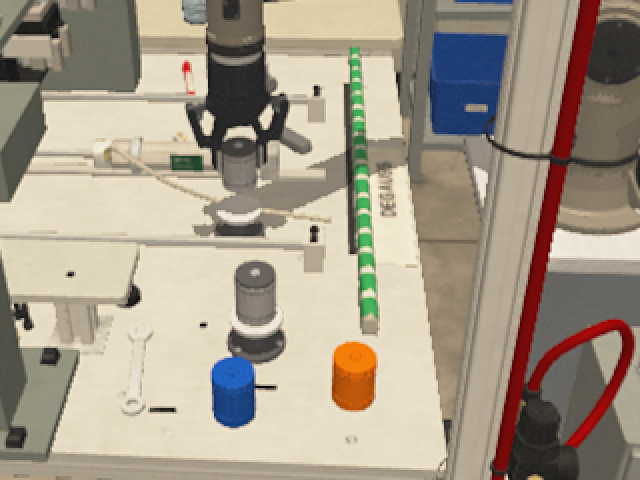

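The crop shows the right canister lifted clear (240,165) and the left one upright on its rest (255,295). The right reads -1.3 N (0.14 kg) against -4.4 N for the left, so the left is heavier. I'll put the right one back.

```bash
python3 -m crank '[[40,0.5,0,15,0,0,0],[40,0,0,15,0,0,0],[40,0,0,6,0,0,0],[40,0,0,3,0,0,0],[40,0,0,0,0,0,0]]'; python3 -m crank '[[40,0,0,0,0,0,0],[60,0,0,0,0,0,0],[75,0,0,0,0,0,0],[85,0,0,0,0,0,0],[85,0,0,0,0,0,0]]'; python3 -m crank '[[85,0,0,0,0,0,0],[85,0,0,-15,0,0,0],[85,0,0,-30,0,0,0],[85,0,0,-40,0,0,0],[85,0,0,-40,0,0,0]]'
python3 - <<'E'
from h import *
d=camera("wrist")
print(lids(d,(.498,.13),.045,(.1,.115)))
go((.4615,.3465,.135))
E
```

```text
t: 14.7
eef_pos: [0.4979, 0.1297, 0.0789]
tool_rot: [3.117, 0.392, -0.001]
ft_force: [-0.6, 0.3, 0.8]
opening: 0.558
t: 15.32
eef_pos: [0.4983, 0.1297, 0.0788]
tool_rot: [3.117, 0.391, 0.0]
ft_force: [0.2, -0.6, 0.0]
opening: 0.994
t: 15.95
eef_pos: [0.4982, 0.1299, 0.2059]
tool_rot: [-3.117, -0.392, -0.001]
ft_force: [0.7, 0.2, 0.4]
opening: 0.994
(4804, 497.9, 130.0, 24.1, array([0.1073, 0.1087, 0.11  ]))
t 16.0 tcp [0.5014 0.1314 0.2113] open 0.994 F [1.65 0.43 2.65]
tool x [0.969 0.248 0.01 ] y [ 0.248 -0.969  0.001] z [ 0.01   0.002 -1.   ] jaw deg 14.3
shift mm [  13.9 -218.3   76.2]
```

```bash
python3 -m crank '[[85,4.5,-54.5,0,0,0,0],[85,4.5,-54.5,0,0,0,0],[85,4.5,-54.5,0,0,0,0],[85,4.5,-54.5,0,0,0,0],[85,0,0,0,0,0,0]]' >/dev/null;python3 -m crank '[[85,0,0,25,0,0,0],[85,0,0,25,0,0,0],[85,0,0,20,0,0,0],[85,0,0,0,0,0,0],[85,0,0,0,0,0,0]]' >/dev/null; python3 - <<'E'
from h import *
d=camera("wrist")
l=lids(d,(.4615,.3465),.045,(.1,.115));print(l)
go((l[1]/1e3,l[2]/1e3,.078))
E
```

```text
(9099, 461.6, 346.5, 24.1, array([0.1067, 0.1084, 0.1097]))
t 17.3 tcp [0.4624 0.3459 0.1349] open 0.996 F [ 0.15 -0.84  0.27]
tool x [0.969 0.247 0.002] y [ 0.247 -0.969 -0.001] z [ 0.002  0.001 -1.   ] jaw deg 14.3
shift mm [-0.7 -0.8 56.9]
```

```bash
python3 -m crank '[[85,-1,-1,17,0,0,0],[85,0,0,20,0,0,0],[85,0,0,20,0,0,0],[85,0,0,0,0,0,0],[46,0,0,0,0,0,0]]' 60 >/dev/null; python3 -m crank '[[40,0,0,0,0,0,0],[40,0,0,0,0,0,0],[40,0,0,0,0,0,0],[40,0,0,0,0,0,0],[40,0,0,0,0,0,0]]' 60; python3 -m crank '[[40,0,0,-10,0,0,0],[40,0,0,-30,0,0,0],[40,0,0,-40,0,0,0],[40,0,0,-40,0,0,0],[40,0,0,-30,0,0,0]]' ; python3 -m crank '[[40,0,0,-10,0,0,0],[40,0,0,0,0,0,0],[40,0,0,0,0,0,0],[40,0,0,0,0,0,0],[40,0,0,0,0,0,0]]'
python3 -c "
from h import *
go((.45,.1,.238))
go((.45,-.30,.238))"
```

```text
t: 18.55
eef_pos: [0.4612, 0.3467, 0.0777]
tool_rot: [-3.116, -0.391, -0.003]
ft_force: [0.0, 1.4, 6.0]
opening: 0.55
t: 19.18
eef_pos: [0.4597, 0.3454, 0.2274]
tool_rot: [3.116, 0.392, -0.002]
ft_force: [-0.2, -0.4, -5.6]
opening: 0.551
t: 19.8
eef_pos: [0.4602, 0.3459, 0.236]
tool_rot: [3.117, 0.392, -0.002]
ft_force: [0.3, 0.3, -4.3]
opening: 0.558
t 19.8 tcp [0.4602 0.3459 0.236 ] open 0.558 F [ 0.35  0.3  -4.32]
tool x [ 0.969  0.247 -0.001] y [ 0.247 -0.969  0.   ] z [-0.001 -0.001 -1.   ] jaw deg 14.3
shift mm [-70.7 235.7  -1.9]
t 19.8 tcp [0.4602 0.3459 0.236 ] open 0.558 F [ 0.35  0.3  -4.32]
tool x [ 0.969  0.247 -0.001] y [ 0.247 -0.969  0.   ] z [-0.001 -0.001 -1.   ] jaw deg 14.3
shift mm [-169.7  623.3   -1.6]
```

```bash
python3 -m crank '[[40,-7,26,0,0,0,0],[40,-14,52,0,0,0,0],[40,-14,52,0,0,0,0],[40,-14,52,0,0,0,0],[40,-14,52,0,0,0,0]]'; python3 -m crank '[[40,-14,52,0,0,0,0],[40,-14,52,0,0,0,0],[40,-14,52,0,0,0,0],[40,-14,52,0,0,0,0],[40,-14,52,0,0,0,0]]';  python3 -m crank '[[40,-14,52,0,0,0,0],[40,-7,26,0,0,0,0],[40,0,0,0,0,0,0],[40,0,0,0,0,0,0],[40,0,0,0,0,0,0]]'
python3 - <<'E'
from h import *
def cup(c):
    d=camera(c);P=cloud(d);m=(np.hypot(P[...,0]-.517,P[...,1]+.318)<.045)&(abs(P[...,2]-.047)<.005)
    print(c,m.sum(),cv2.minEnclosingCircle(P[m][:,:2].astype(np.float32)*1000) if m.sum()>20 else 0)
    for n in("cup_mouth","loading_cup"): print(n,[(r["score"],np.round(r["position"],4)) for r in tip_of(c,n)])
    return d
cup("scene");d=cup("wrist");cv2.imwrite("pics/w2.png",d["frame"][:,:,::-1])
go((.517,-.318,.16))
E
```

```text
t: 20.42
eef_pos: [0.4571, 0.1022, 0.2368]
tool_rot: [3.117, 0.392, 0.001]
ft_force: [1.1, -0.5, -4.2]
opening: 0.555
t: 21.05
eef_pos: [0.4537, -0.1669, 0.2369]
tool_rot: [3.116, 0.392, 0.001]
ft_force: [1.3, 0.1, -4.3]
opening: 0.553
t: 21.68
eef_pos: [0.4531, -0.2447, 0.2368]
tool_rot: [-3.116, -0.395, -0.0]
ft_force: [-0.2, 0.5, -4.3]
opening: 0.557
scene 127 ((514.6107788085938, -317.4591979980469), 37.03404235839844)
cup_mouth [(0.7, array([ 0.5185, -0.3171,  0.0436])), (0.42, array([ 0.4366, -0.1232,  0.0005]))]
loading_cup [(0.62, array([ 0.5176, -0.3186,  0.0076]))]
wrist 256 ((526.119873046875, -296.5517272949219), 20.859333038330078)
cup_mouth [(0.72, array([ 0.5131, -0.3163,  0.0514]))]
loading_cup [(0.94, array([ 5.178e-01, -3.181e-01, -1.000e-04]))]
t 21.98 tcp [ 0.4528 -0.2459  0.2369] open 0.551 F [ 0.3   0.06 -4.67]
tool x [0.969 0.248 0.   ] y [ 0.248 -0.969  0.   ] z [ 0. -0. -1.] jaw deg 14.4
shift mm [44.3 85.7 76.9]
```

View pics/w2.png

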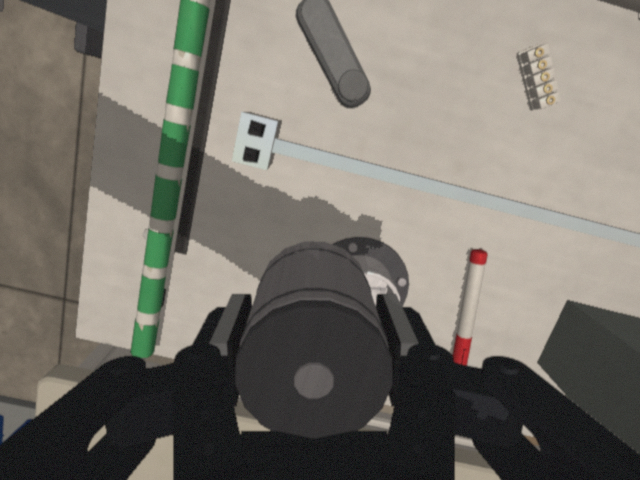

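The canister sits centred and gripped (315,340), with the cup flange (375,270) partly hidden behind it. The cup estimates agree at (0.5175, -0.318). I'll move across and then down to TCP z = 0.110.

```bash
python3 -m crank '[[40,11,21.5,0,0,0,0],[40,22,42,0,0,0,0],[40,11.5,22,0,0,0,0],[40,0,0,10,0,0,0],[40,0,0,25,0,0,0]]'; python3 -m crank '[[40,0,0,30,0,0,0],[40,0,0,30,0,0,0],[40,0,0,20,0,0,0],[40,0,0,10,0,0,0],[40,0,0,0,0,0,0]]'
python3 -m crank '[[40,0,0,0,0,0,0],[40,0,0,0,0,0,0],[40,0,0,0,0,0,0],[40,0,0,0,0,0,0],[40,0,0,0,0,0,0]]'
python3 - <<'E'
from h import *
d=camera("scene");e=camera("side")
for c,x in(("scene",d),("side",e)):
    for n in("cup_mouth","canister_left","canister_right","terminal_block","end_cap_black","grey_clip"): print(c,n,[(round(r["score"],2),np.round(r["position"],3)) for r in tip_of(c,n)][:4])
print("right lid",lids(d,(.498,.13),.04,(.1,.125)),lids(e,(.498,.13),.04,(.1,.125)))
f=np.hstack([cv2.resize(d["frame"][60:340,180:520],(480,395)),])
cv2.imwrite("pics/end.png",cv2.resize(d["frame"][100:280,340:580,::-1],(800,600)))
go((.5175,-.318,.11))
E
```

```text
t: 22.6
eef_pos: [0.5177, -0.318, 0.2021]
tool_rot: [3.116, 0.391, 0.003]
ft_force: [0.1, 0.0, -4.7]
opening: 0.557
t: 23.22
eef_pos: [0.5168, -0.3179, 0.1116]
tool_rot: [-3.117, -0.392, 0.001]
ft_force: [-0.3, 0.4, -4.1]
opening: 0.552
t: 23.85
eef_pos: [0.517, -0.3181, 0.1119]
tool_rot: [3.117, 0.391, 0.0]
ft_force: [0.1, -0.2, -4.1]
opening: 0.557
scene cup_mouth [(0.9, array([ 0.515, -0.317,  0.046]))]
scene canister_left [(0.41, array([0.497, 0.128, 0.043]))]
scene canister_right [(0.89, array([ 0.351,  0.428, -0.002])), (0.81, array([0.479, 0.456, 0.006])), (0.77, array([0.5  , 0.128, 0.04 ]))]
scene terminal_block [(0.67, array([ 0.606, -0.097,  0.   ])), (0.45, array([ 0.516, -0.319,  0.047]))]
scene end_cap_black [(0.5, array([ 0.63 ,  0.279, -0.001])), (0.32, array([0.496, 0.13 , 0.042]))]
scene grey_clip [(0.94, array([ 0.444, -0.125, -0.   ])), (0.64, array([ 0.518, -0.322,  0.003]))]
side cup_mouth [(0.67, array([ 0.518, -0.316,  0.048]))]
side canister_left [(0.71, array([ 0.516, -0.321,  0.075]))]
side canister_right [(0.89, array([ 0.478,  0.461, -0.001])), (0.76, array([0.501, 0.127, 0.048])), (0.65, array([0.351, 0.422, 0.   ]))]
side terminal_block [(0.49, array([ 0.608, -0.099,  0.   ])), (0.18, array([0.461, 0.352, 0.045]))]
side end_cap_black [(0.53, array([ 0.634,  0.282, -0.001]))]
side grey_clip [(0.72, array([ 0.441, -0.125,  0.002]))]
right lid (312, 497.7, 130.8, 27.4, array([0.1021, 0.106 , 0.1087])) (167, 498.0, 132.0, 25.1, array([0.1018, 0.1075, 0.1101]))
t 24.55 tcp [ 0.517  -0.3181  0.1118] open 0.553 F [-0.8   0.16 -5.26]
tool x [ 0.969  0.247 -0.   ] y [ 0.247 -0.969  0.   ] z [-0. -0. -1.] jaw deg 14.3
shift mm [0.5 0.1 1.8]
```

View pics/end.png

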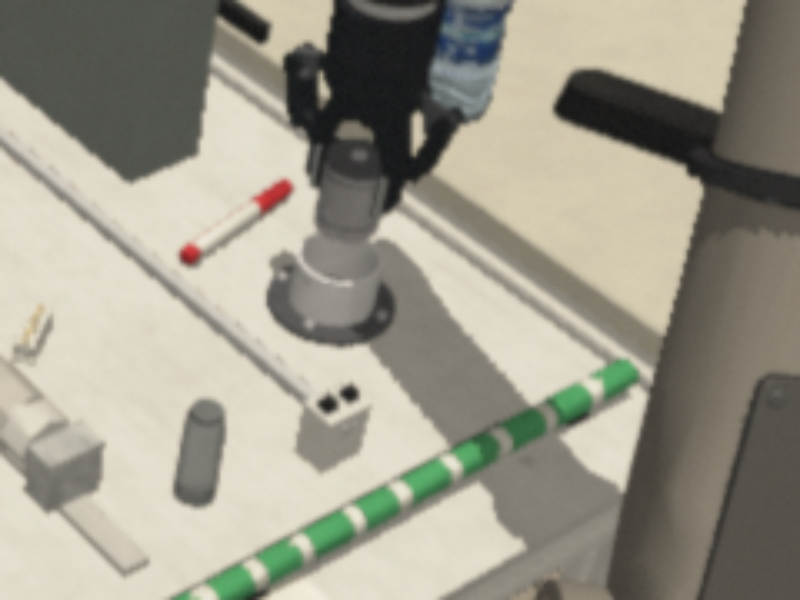

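The canister (350,190) hangs upright above the cup mouth (340,255) and doesn't touch it. The right canister is on its rest and the bystanders haven't moved, so I'm handing in.

```bash
python3 -c "
from workcell import *
print(close_job())"
```

```text
the job is handed in; nothing more can be done
None
```

I lifted the left canister about 39 mm and set it back on its rest, then did the same with the right one. The left pulled about 4.4 N (0.45 kg) and the right about 1.3 N (0.14 kg), so the left one holds the slug. I carried it across near x = 0.45 m and handed in at about 24.5 s, with it still gripped over the loading cup.

- **Final pose:** the TCP is at (0.517, -0.318), within about 2 mm of the cup centre. The underside is about 30 mm above the mouth, the tool is vertical, and the fingers are closed on the canister's 48 mm width.
- **Lighter canister:** the right one stands on its rest, let go, within about 2 mm of its starting position.
- **Bystanders:** the terminal block, end cap and grey clip all read within measurement noise of where they started.
- **Checks that disagreed:** single-sample force readings scattered by about 1 N, far less than the 3 N difference between the canisters. In the last scene view the network put "canister_left" on the right rest, but with a low score. The side view placed it correctly at (0.516, -0.321, 0.075). My cup-rim circle fits came out at the wrong radius, because the canister hid part of the rim in the wrist view. I used the network cup positions instead, which mostly agreed within 3 mm.

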